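# Press a two-strip turning blank tight in the assembly jig

### The job

The dark wood strip already lies loosely in the assembly jig; lay the pale strip flat beside it in a neat row, on the side away from the fence with its bevelled edge still up and outward, and bring both strips flush against the fence (pale against dark) and up to the red stop block. Then, with one diagonal push of the fingers on the pale strip only, press the row firmly against the fence and down on the bed together, and finish while still holding that push. Leave everything else on the bench where it is.

Things in the scene. Friction and masses are not known exactly. Their poses are not given: they have to be found in the camera images.
- jig: The assembly jig, fixed to the bench: a base plate with bed, fence and stop. Origin: on the bench surface at its reference centre. x points at the fence, y along the fence to the stop, z up. From above it covers x -115 to +95, y -150 to +150 mm. Its place and yaw (within 0.25 rad) vary; it does not move.
- bed: The jig's grey laminated bed, the flat surface the strips lie on: top face 18 mm above the bench, x -115 to +75 mm in front of the fence, y -150 to +130 mm up to the stop. Waxed: the strips slide easily on it (friction about 0.3). Its origin and axes coincide with the jig's.
- fence: The jig's straight aluminium fence along the far side of the bed (far from the robot), 20 mm thick, 300 mm long, top 50 mm above the bed (higher than the strips). Its origin and axes coincide with the jig's; its working face lies at jig x = +75 mm and looks to jig -x.
- stop: The jig's red stop block across the left end of the fence, 100 mm long from the fence outwards, 20 mm thick, top 26 mm above the bed. Its origin and axes coincide with the jig's; its working face lies at jig y = +130 mm and looks to jig -y.
- corner (a point): The inner corner where fence face, stop face and bed top meet: jig (75, 130, 18) mm, axes as the jig's.
- dark_strip: The dark brown square wood strip, 36 mm wide (its x), 150 mm long (its y), 36 mm high, about 130 g. Origin at the centre of its underside. It starts lying on the bed roughly along the fence, 15 to 35 mm off the fence and 15 to 45 mm off the stop, a little askew.
- pale_strip: The pale wood strip, 36 mm wide (its x), 150 long (y), 36 high, about 130 g. One upper long edge, on its -x side, is planed to a 45 degree bevel 12 mm wide and high (side face below it 24 mm high, flat top 24 mm wide). Origin: centre of its underside. Starts flat on the bench right of the jig, bevel towards the robot, yaw within 0.5 rad.
- bevel (a point): The middle of the pale strip's bevelled face, at (-12, 0, 30) mm in the strip's frame. The bevel faces -x and up.
- offcut: A short reddish square wood offcut, 30 x 90 x 30 mm, lying loose on the bench near the pale strip; not needed. Origin at the centre of its underside.
- bottle: A white closed bottle with orange cap and blue label, 60 mm across, 170 mm high, standing to the left of the jig; a bystander. Origin at the centre of its underside.
- can: A green can, 80 mm across, 100 mm high, standing at the back; a bystander. Origin at the centre of its underside.
- finial: A turned wooden finial, 44 mm across, 95 mm high, standing at the back right; a bystander. Origin at the centre of its underside.
- mallet: A hammer lying on the right of the bench; a bystander. Origin under its middle, its x axis along the handle to the head.
- gouge: A tool with a wooden handle and steel shank, 260 mm long, lying on the left of the bench; a bystander. Origin under its middle, x along it.
- brush: A bench brush lying on the far right of the bench; a bystander. Origin under its middle, x along it.
Mind the look-alikes: they are no part of the job. Of the things like the pale_strip, leave any that is orange or purple; of the rest the larger one is meant.

How it is judged:
By the outcome, as a careful person would: the job done as asked, in the order asked, and still so for the second after the job is handed in, while the arm keeps its last pose, push and grip.
It also fails if it takes over 62 s, if anything falls off the work surface, if the arm or the gripper's body presses on something with over 40 N, if the wrist force passes 120 N, or if a joint passes its speed limit or range.

### The arm

A 6-joint arm with a two-finger parallel gripper is mounted at the origin on the work surface. World frame = base frame: x ahead of the robot, y to its left, z up, the work surface at z = 0. Lengths are in m, angles in rad, forces in N, time in s.
With the tool pointing down it reaches from about 0.4 to 0.925 m from the base axis. Payload 3.4 kg.
Tool frame: the origin (TCP) lies midway between the tips of the shut fingers; the grasp point (between the pads) lies 19 mm behind it; z points along the fingers, x is the direction in which the jaws open and shut, and the axes are right-handed (so a half turn about z gives the same grasp; the last joint's range is limited). The gripper opens to 85 mm and grips with 20 to 120 N. Pads are 22 mm wide; open, the fingers measure 114 mm over their backs; the gripper's body (76 mm by 85 mm) begins 54 mm behind the grasp point. The pads swing forward as they close: fully open they stand 13 mm farther back than shut.
Start: joints at [-1.262, 0.307, 1.506, -0, 1.328, -0.073], TCP at [0.215, -0.533, 0.231] pointing down, gripper open.
Joint ranges: [-3.12, 3.12], [-1.05, 2.28], [0.14, 2.33], [-1.42, 4.57], [0.1, 2.73], [-2.68, 2.68]. Speed limits (rad/s): [2.57, 2.57, 3.14, 3.14, 3.14, 3.14].

### API

Orientations are given as a unit quaternion [w, x, y, z].
In Python, from rig import readout, cams, bot gives the robot as it stands.
- The arm moves only by the tool jog_arm, never from a script. Its argument "commands" is a list of rows, each an object with "grip": the opening, from 0 (shut) to 1 (fully open); "offset": the shift along the world's x, y, z in mm, a list of three; "spin": the turn about the world's z in rad. In form: [{"grip": grip, "offset": [tx, ty, tz], "spin": spin}, ...]. A call has 1 to 5 rows; each row is the pose to reach, as a shift and turn from the pose commanded when the call began; what a row does not reach only later rows make up. A row lasts 1/10 s, in which the tool goes at most 50 mm and 8.59 degrees, less where a joint would pass 70% of its speed; a pose out of reach is approached as far as the arm can. A call with a gripper value outside its range is refused whole. The fingers move at their own pace and stop on an object; the grip force is fixed at half the most. Time passes only in rows, so rows that repeat a pose let the fingers close. It gives the time, the measured TCP pose, the force and the opening at its end, in the units of the state.
- readout.observe(): the state, without advancing time (a new reading comes with each control period).
- cams.camera(name): name is "side" or "top"; returns a dict with "img" (420x560x3 uint8, red, green, blue), "intrinsics" (3x3 intrinsics, pixels), "R" (3x3) and "t" (3): a world point X has camera coordinates R X + t. Camera axes: x right, y down, z forward; pixel columns grow to the right and rows downward; lengths in m; the calibration is good to about 2 mm. A picture is of the moment at which its call begins. There is no depth.
- bot.close_job(): hands the job in, once; it reports no verdict.
The state is a dict: "clock": time; "joint_pos": joint angles; "qvel": joint speeds; "joint_torque": joint torques, N m; "tool_pos": TCP position; "eef_rot": TCP orientation; "contact_force": force on the tool from outside, world axes, zero at the start; "moment": the same for the moment, N m; "gripper_width": opening from 0.0 (shut) to 1.0 (fully open).
Only numpy, scipy, OpenCV 4.12 (cv2) and the standard library are available. Lean on these libraries where they do the work, as an engineer would, in place of code of your own. Each camera call takes 0.05 s, during which the arm holds its last target. There are 200 camera calls.

## Working session

There is one attempt and no reset: what is moved stays moved. The work goes in short steps, Python scripts to look and compute and a tool call to move; the robot and the scene stay as the last step left them, time stands still between calls to the robot, and variables do not carry over. Pictures are saved under pics/ and viewed, about 8 in all and at most 12, crops included, and the job is handed in when it is done.

Besides the shell and the picture viewer there is one more tool, called after "Emit:" as name(argument=value, ...) on one line, values as JSON. jog_arm: Moves the arm, as the interface text tells. Its arguments: {"type":"object","properties":{"commands":{"type":"array","items":{"type":"object","properties":{"grip":{"type":"number"},"offset":{"type":"array","items":{"type":"number"}},"spin":{"type":"number"}}}}},"required":["commands"]}

```bash
mkdir -p pics; python3 - <<'E'
from rig import readout,cams,bot
import cv2,numpy as np
s=readout.observe(); print({k:np.round(v,3).tolist() for k,v in s.items()})
for n in("top","side"):
    c=cams.camera(n); np.savez(f"{n}0.npz",**c)
    print(n,c["intrinsics"].tolist(),(-c["R"].T@c["t"]).round(3),c["R"].round(3).tolist())
    cv2.imwrite(f"pics/{n}0.png",cv2.resize(c["img"][:,:,::-1],(800,600),interpolation=cv2.INTER_CUBIC))
E
```

```text
{'clock': 0.0, 'joint_pos': [-1.261, 0.308, 1.508, -0.0, 1.328, -0.074], 'qvel': [0.001, -0.0, -0.001, -0.001, -0.001, 0.0], 'joint_torque': [0.002, -45.756, -25.192, 0.0, 0.014, 0.0], 'tool_pos': [0.215, -0.533, 0.23], 'eef_rot': [-0.001, 0.829, -0.56, -0.001], 'contact_force': [-1.027, -0.627, -0.324], 'moment': [0.024, 0.014, 0.019], 'gripper_width': 0.999}
top [[504.00044800384717, 0.0, 275.2649489638635], [0.0, 504.00044800384717, 217.88622647203897], [0.0, 0.0, 1.0]] [ 0.4   -0.028  1.496] [[-0.024, -0.999, -0.024], [-0.994, 0.026, -0.108], [0.109, 0.021, -0.994]]
side [[423.8651700491358, 0.0, 273.78893251482305], [0.0, 423.8651700491358, 206.96112651818981], [0.0, 0.0, 1.0]] [ 0.453 -0.815  1.033] [[0.984, -0.18, -0.014], [-0.147, -0.757, -0.636], [0.104, 0.628, -0.771]]
```

View pics/top0.png

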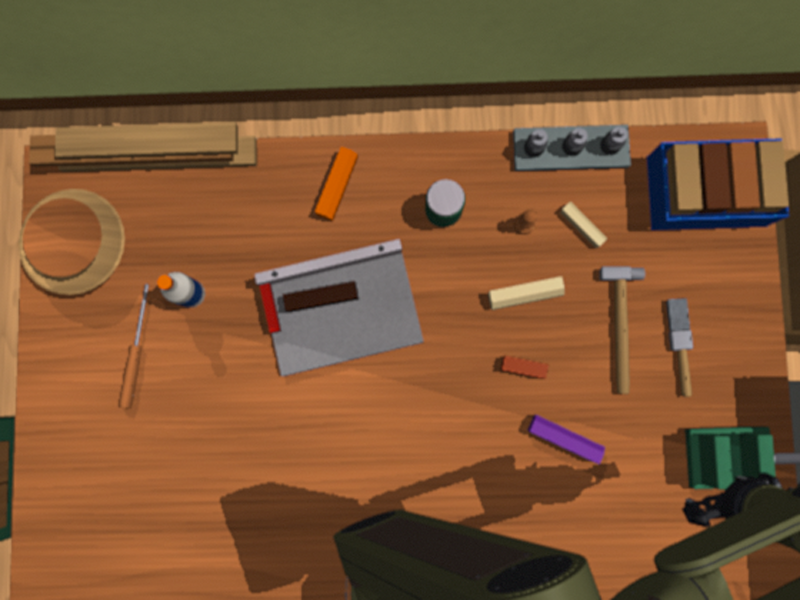

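View pics/side0.png

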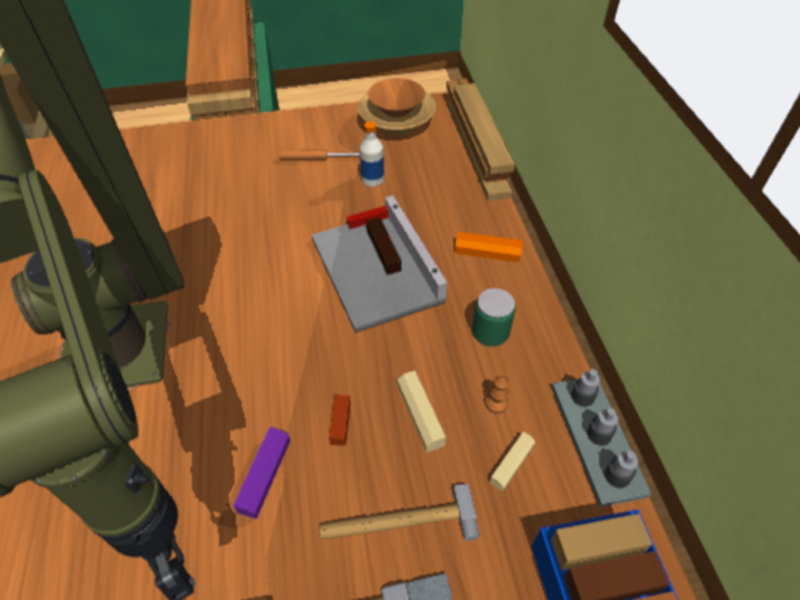

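Top view (800x600): jig around (335,310), dark strip at (320,297). The larger pale strip is at (527,292), the small one at (582,225), and the offcut at (525,367). Next I enlarge these for measuring.

```bash
cat > h.py <<'E'
import numpy as np,cv2
def ray(c,u,v,z):
    "world point on plane z for raw pixel u,v"
    R,t,K=c["R"],c["t"],c["intrinsics"]
    o=-R.T@t; d=R.T@np.linalg.solve(K,[u,v,1.0]); return o+d*(z-o[2])/d[2]
def proj(c,X):
    p=(np.asarray(X)@c["R"].T+c["t"])@c["intrinsics"].T; return p[...,:2]/p[...,2:]
def crop(c,x,y,w,h,s): return cv2.resize(c["img"][y:y+h,x:x+w,::-1],None,fx=s,fy=s,interpolation=cv2.INTER_CUBIC)
E
python3 - <<'E'
from h import *
t=np.load("top0.npz"); s=np.load("side0.npz")
a=crop(t,170,162,130,105,6)[:, :]
b=crop(t,335,190,65,40,6)
cv2.imwrite("pics/jig.png",a[:600,:780])
c=np.zeros((600,800,3),np.uint8); c[:240,:390]=b
q=crop(s,215,135,100,98,4);c[:392,400:800]=q
q=crop(s,272,255,45,64,5);c[250:570,:225]=q
cv2.imwrite("pics/str.png",c)
E
```

```text
(no output)
```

View pics/jig.png

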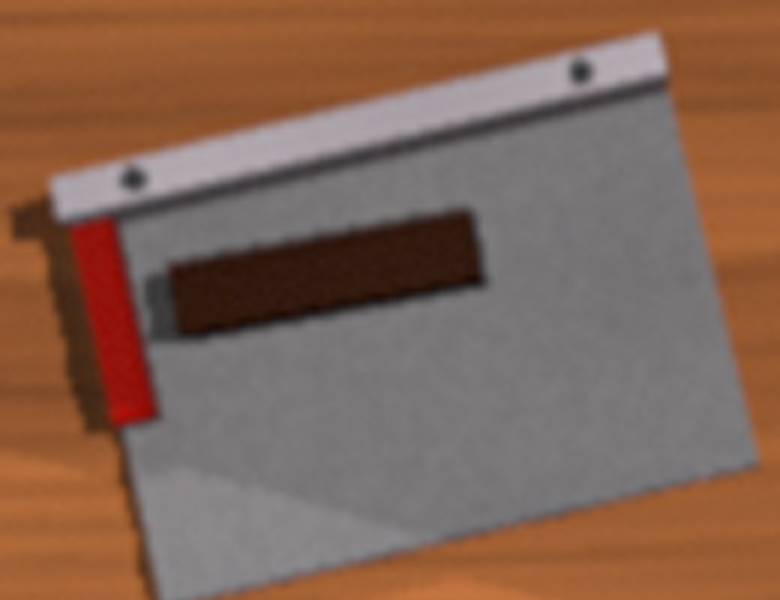

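View pics/str.png

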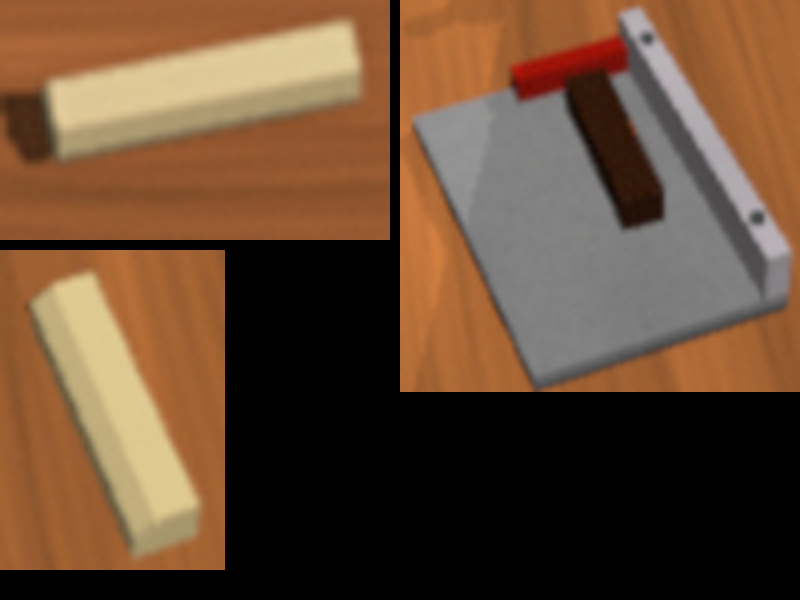

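```bash
cat > m.py <<'E'
from h import *
from scipy.optimize import least_squares
T=np.load("top0.npz"); S=np.load("side0.npz")
def raw(p,o,s): return (np.array(p,float)+.5)/s-.5+o
def fit(name,obs,x0):
    # obs: list of (cam, local pts mm, raw px)
    def place(x,L): 
        c,s=np.cos(x[2]),np.sin(x[2]); L=np.asarray(L,float)/1000
        return np.c_[x[0]+c*L[:,0]-s*L[:,1],x[1]+s*L[:,0]+c*L[:,1],L[:,2]]
    f=lambda x:np.concatenate([(proj(c,place(x,L))-P).ravel() for c,L,P in obs])
    r=least_squares(f,x0,loss="soft_l1"); print(name,r.x.round(4),"px res",[ (proj(c,place(r.x,L))-P).round(1).tolist() for c,L,P in obs]); return r.x
if __name__=="__main__":
    jt=raw([(50,180),(58,222),(666,80),(660,32),(158,600),(760,463),(118,216),(157,415),(110,425)],[170,162],6)
    jl=[(95,150,68),(75,150,68),(75,-150,68),(95,-150,68),(-115,150,18),(-115,-150,18),(75,130,44),(-25,130,44),(-25,150,44)]
    js=raw([(14,120),(138,386),(222,8+4),(366,254)],[215,135],4); jsl=[(-115,150,18),(-115,-150,18),(95,150,68),(75,-150,68)]
    fit("jig top",[(T,jl,jt)],[.62,.1,.2]); J=fit("jig both",[(T,jl,jt),(S,jsl,js)],[.62,.1,.2])
    dt=raw([(170,264),(470,210)],[170,162],6); dl=[(18,75,54),(18,-75,54)]
    ds=raw([(567-400,82),(606-400,70),(662-400,188),(622-400,200)],[215,135],4); dsl=[(-18,75,54),(18,75,54),(18,-75,54),(-18,-75,54)]
    fit("dark top",[(T,dl,dt)],[.62,.1,.2]); D=fit("dark",[(T,dl,dt),(S,dsl,ds)],[.62,.1,.2])
    pt=raw([(47,83),(350,20),(60,158),(360,98)],[335,190],6); pl=[(18,75,36),(18,-75,36),(-18,75,24),(-18,-75,24)]
    ps=raw([(95,272-250),(198,500-250),(30,302-250),(133,545-250)],[272,255],5)
    psl=[(18,75,36),(18,-75,36),(-18,75,24),(-18,-75,24)]
    fit("pale top",[(T,pl,pt)],[.6,-.3,.2]); P=fit("pale",[(T,pl,pt),(S,psl,ps)],[.6,-.3,.2])
    c,s=np.cos(J[2]),np.sin(J[2]); R=np.array([[c,-s],[s,c]])
    print("dark in jig",R.T@(D[:2]-J[:2])*1000,D[2]-J[2])
E
python3 m.py
```

```text
jig top [0.5789 0.1142 0.2079] px res [[[0.1, -0.3], [0.2, -0.6], [0.4, -1.0], [-0.2, 0.4], [0.7, 1.2], [-0.1, 0.5], [-1.4, 0.0], [-0.6, 0.0], [0.5, -0.1]]]
jig both [0.5793 0.1136 0.2141] px res [[[0.2, -0.1], [0.3, -0.4], [0.4, -1.4], [-0.3, -0.0], [1.2, 1.4], [0.2, -0.0], [-1.3, 0.2], [-0.3, 0.1], [0.8, 0.1]], [[-0.9, -0.9], [-1.2, -2.2], [3.9, -1.6], [0.2, 0.8]]]
dark top [0.5931 0.1503 0.1523] px res [[[-0.5, 0.1], [0.5, -0.1]]]
dark [0.5948 0.1493 0.1492] px res [[[-0.1, -0.6], [0.8, -0.6]], [[-1.0, -1.4], [-0.5, -0.9], [0.4, 0.5], [-0.5, 0.3]]]
pale top [ 0.5927 -0.2707  0.1756] px res [[[-0.0, -0.0], [-0.1, 0.2], [-0.0, -0.0], [0.1, -0.2]]]
pale [ 0.5927 -0.2713  0.1713] px res [[[0.2, -0.1], [0.2, 0.3], [0.1, -0.1], [0.4, -0.1]], [[-0.7, -0.4], [0.2, 0.6], [0.1, -0.1], [0.0, -1.7]]]
dark in jig [22.78266035 31.61887823] -0.06490192863693708
```

The larger pale strip is at about (593, -271) mm, yaw 0.173. The jig is at (579, 114), yaw 0.208. The dark strip sits 34 mm off the fence and 23 mm off the stop, inside the stated ranges. Moving above the pale strip now.

Emit:
jog_arm(commands=[{"grip": 1,"offset": [38,26,-8],"spin": 0.14},{"grip": 1,"offset": [76,52,-16],"spin": 0.28},{"grip": 1,"offset": [114,79,-25],"spin": 0.42},{"grip": 1,"offset": [152,105,-34],"spin": 0.56},{"grip": 1,"offset": [190,131,-42],"spin": 0.7}])

```text
clock: 0.6
tool_pos: [0.4057, -0.4009, 0.1885]
eef_rot: [-0.0, 0.971, -0.239, -0.0]
contact_force: [0.2, -0.7, 0.5]
gripper_width: 1.001
```

Emit:
jog_arm(commands=[{"grip": 1,"offset": [38,26,-8],"spin": 0.14},{"grip": 1,"offset": [76,52,-16],"spin": 0.28},{"grip": 1,"offset": [114,79,-25],"spin": 0.42},{"grip": 1,"offset": [152,105,-34],"spin": 0.56},{"grip": 1,"offset": [188,131,-42],"spin": 0.66}])

```text
clock: 1.1
tool_pos: [0.594, -0.2699, 0.1463]
eef_rot: [-0.0, 0.996, 0.089, -0.0]
contact_force: [0.2, -0.5, 0.3]
gripper_width: 1.001
```

Emit:
jog_arm(commands=[{"grip": 1,"offset": [0,0,0],"spin": 0},{"grip": 1,"offset": [0,0,0],"spin": 0},{"grip": 1,"offset": [0,0,0],"spin": 0}])

```text
clock: 1.4
tool_pos: [0.5917, -0.2718, 0.147]
eef_rot: [-0.0, 0.996, 0.085, -0.001]
contact_force: [-0.2, -0.4, 0.6]
gripper_width: 0.998
```

Emit:
jog_arm(commands=[{"grip": 1,"offset": [1,1,-45],"spin": 0},{"grip": 1,"offset": [1,1,-90],"spin": 0},{"grip": 1,"offset": [1,1,-120],"spin": 0},{"grip": 1,"offset": [1,1,-143],"spin": 0},{"grip": 0.4,"offset": [1,1,-143],"spin": 0}])

```text
clock: 1.9
tool_pos: [0.5897, -0.2704, 0.0012]
eef_rot: [-0.002, 0.996, 0.084, -0.003]
contact_force: [-1.2, -0.7, -0.1]
gripper_width: 0.858
```

Emit:
jog_arm(commands=[{"grip": 0.2,"offset": [0,0,0],"spin": 0},{"grip": 0.2,"offset": [0,0,0],"spin": 0},{"grip": 0.2,"offset": [0,0,0],"spin": 0},{"grip": 0.2,"offset": [0,0,0],"spin": 0},{"grip": 0.2,"offset": [0,0,0],"spin": 0}])

```text
clock: 2.4
tool_pos: [0.5952, -0.2716, 0.0067]
eef_rot: [0.001, 0.996, 0.086, 0.002]
contact_force: [-0.7, -1.2, 6.4]
gripper_width: 0.411
```

Emit:
jog_arm(commands=[{"grip": 0.2,"offset": [0,0,10],"spin": 0},{"grip": 0.2,"offset": [0,0,40],"spin": 0},{"grip": 0.2,"offset": [0,0,80],"spin": 0},{"grip": 0.2,"offset": [0,0,100],"spin": 0},{"grip": 0.2,"offset": [0,0,100],"spin": 0}])

```text
clock: 2.9
tool_pos: [0.5963, -0.2715, 0.109]
eef_rot: [0.002, 0.996, 0.086, 0.003]
contact_force: [0.6, 0.2, -1.0]
gripper_width: 0.409
```

```bash
python3 - <<'E'
from rig import readout,cams
from h import *
s=readout.observe(); print(s["tool_pos"],s["eef_rot"],s["contact_force"],s["gripper_width"])
c=cams.camera("side"); a=crop(c,225,170,130,150,4)
cv2.imwrite("pics/grasp.png",a)
E
```

```text
[ 0.59631783 -0.27148367  0.10895082] [0.00219823 0.99628453 0.08602358 0.00349883] [ 0.64174827  0.22301287 -0.96154362] 0.40918029200164246
```

View pics/grasp.png

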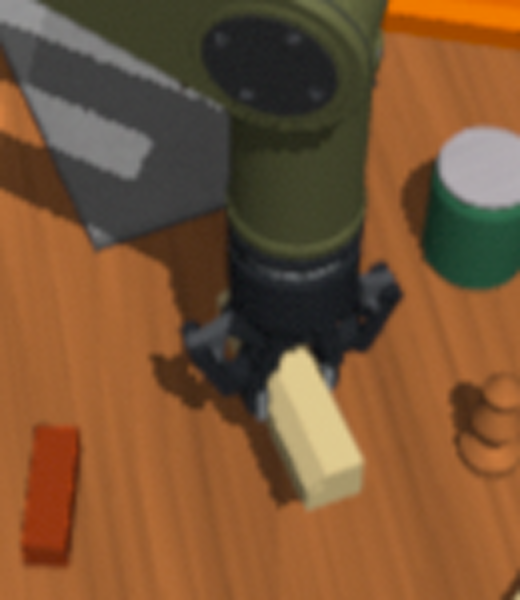

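The strip is held flat, with its bevel towards the robot. Carrying it to jig (-50, 45), which is world (521, 148).

Emit:
jog_arm(commands=[{"grip": 0.2,"offset": [-7,40,0],"spin": 0},{"grip": 0.2,"offset": [-14,80,0],"spin": 0.01},{"grip": 0.2,"offset": [-21,120,0],"spin": 0.02},{"grip": 0.2,"offset": [-29,160,0],"spin": 0.03},{"grip": 0.2,"offset": [-36,200,0],"spin": 0.036}])

```text
clock: 3.45
tool_pos: [0.5554, -0.0686, 0.1025]
eef_rot: [-0.001, 0.995, 0.104, -0.002]
contact_force: [0.7, -0.0, -0.9]
gripper_width: 0.41
```

Emit:
jog_arm(commands=[{"grip": 0.2,"offset": [-7,40,0],"spin": 0},{"grip": 0.2,"offset": [-14,80,0],"spin": 0},{"grip": 0.2,"offset": [-21,120,0],"spin": 0},{"grip": 0.2,"offset": [-29,160,0],"spin": 0},{"grip": 0.2,"offset": [-36,200,0],"spin": 0}])

```text
clock: 3.95
tool_pos: [0.5194, 0.1309, 0.1026]
eef_rot: [0.0, 0.995, 0.104, -0.002]
contact_force: [0.8, 0.7, -1.4]
gripper_width: 0.41
```

Emit:
jog_arm(commands=[{"grip": 0.2,"offset": [-1,20,0],"spin": 0},{"grip": 0.2,"offset": [-1,20,-20],"spin": 0},{"grip": 0.2,"offset": [-1,20,-40],"spin": 0},{"grip": 0.2,"offset": [-1,20,-50],"spin": 0},{"grip": 0.2,"offset": [-1,20,-50],"spin": 0}])

```text
clock: 4.45
tool_pos: [0.5182, 0.1491, 0.0518]
eef_rot: [0.0, 0.995, 0.104, -0.003]
contact_force: [-0.2, -0.7, -0.3]
gripper_width: 0.407
```

```bash
python3 - <<'E'
from rig import readout,cams
from h import *
s=readout.observe(); print(s["tool_pos"],s["eef_rot"],s["contact_force"],s["gripper_width"])
c=cams.camera("top"); d=cams.camera("side")
o=np.zeros((600,800,3),np.uint8)
a=crop(c,170,162,130,115,3);o[:345,:390]=a
a=crop(d,215,125,100,108,4);o[:432,400:]=a
cv2.imwrite("pics/place.png",o)
E
```

```text
[0.51821987 0.14910928 0.05181639] [ 2.95166971e-04  9.94588738e-01  1.03844667e-01 -3.07235313e-03] [-0.1721081  -0.6927401  -0.29886308] 0.40671654393869494
```

View pics/place.png

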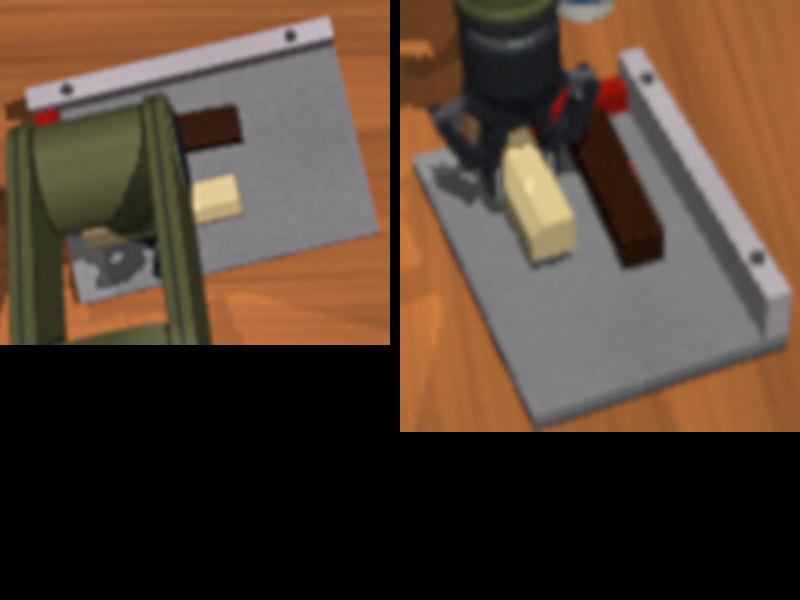

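The pale strip hovers parallel to and clear of the dark one, at (545,205) in the side crop. Lowering and releasing.

Emit:
jog_arm(commands=[{"grip": 0.2,"offset": [0,0,-12],"spin": 0},{"grip": 0.2,"offset": [0,0,-20],"spin": 0},{"grip": 0.2,"offset": [0,0,-25],"spin": 0},{"grip": 0.2,"offset": [0,0,-26],"spin": 0},{"grip": 0.2,"offset": [0,0,-27],"spin": 0}])

```text
clock: 5.05
tool_pos: [0.5207, 0.1496, 0.0271]
eef_rot: [0.0, 0.995, 0.104, -0.0]
contact_force: [0.0, -0.6, -0.6]
gripper_width: 0.407
```

Emit:
jog_arm(commands=[{"grip": 0.2,"offset": [0,0,-2],"spin": 0},{"grip": 0.2,"offset": [0,0,-3],"spin": 0},{"grip": 0.2,"offset": [0,0,-3],"spin": 0}])

```text
clock: 5.35
tool_pos: [0.521, 0.1497, 0.0247]
eef_rot: [0.0, 0.995, 0.104, 0.0]
contact_force: [-0.6, 0.7, 1.6]
gripper_width: 0.407
```

Emit:
jog_arm(commands=[{"grip": 0.6,"offset": [0,0,0],"spin": 0},{"grip": 0.6,"offset": [0,0,0],"spin": 0},{"grip": 0.6,"offset": [0,0,0],"spin": 0},{"grip": 0.6,"offset": [0,0,0],"spin": 0},{"grip": 0.6,"offset": [0,0,10],"spin": 0}])

```text
clock: 5.85
tool_pos: [0.5196, 0.1494, 0.0336]
eef_rot: [0.0, 0.995, 0.104, -0.001]
contact_force: [-0.3, 0.4, 0.2]
gripper_width: 0.6
```

Emit:
jog_arm(commands=[{"grip": 0.6,"offset": [0,0,25],"spin": 0},{"grip": 0.6,"offset": [0,0,50],"spin": 0},{"grip": 0,"offset": [-20,-4,50],"spin": 0},{"grip": 0,"offset": [-45,-10,50],"spin": 0},{"grip": 0,"offset": [-54,-12,40],"spin": 0}])

```text
clock: 6.35
tool_pos: [0.4649, 0.1372, 0.0758]
eef_rot: [-0.0, 0.995, 0.104, 0.0]
contact_force: [0.2, -1.0, 0.0]
gripper_width: 0.092
```

Emit:
jog_arm(commands=[{"grip": 0,"offset": [0,0,-20],"spin": 0},{"grip": 0,"offset": [0,0,-35],"spin": 0},{"grip": 0,"offset": [0,0,-44],"spin": 0},{"grip": 0,"offset": [10,2,-44],"spin": 0},{"grip": 0,"offset": [20,4,-44],"spin": 0}])

```text
clock: 6.85
tool_pos: [0.4881, 0.1419, 0.0308]
eef_rot: [-0.0, 0.995, 0.104, 0.0]
contact_force: [-0.3, -0.8, -0.1]
gripper_width: -0.004
```

Emit:
jog_arm(commands=[{"grip": 0,"offset": [10,2,0],"spin": 0},{"grip": 0,"offset": [20,4,0],"spin": 0},{"grip": 0,"offset": [29,6,0],"spin": 0},{"grip": 0,"offset": [36,8,0],"spin": 0},{"grip": 0,"offset": [41,9,0],"spin": 0}])

```text
clock: 7.35
tool_pos: [0.5284, 0.1508, 0.0304]
eef_rot: [-0.0, 0.995, 0.104, -0.0]
contact_force: [-0.8, -0.1, -0.1]
gripper_width: 0.001
```

Emit:
jog_arm(commands=[{"grip": 0,"offset": [6,1,0],"spin": 0},{"grip": 0,"offset": [12,2.5,0],"spin": 0},{"grip": 0,"offset": [17,3.5,0],"spin": 0},{"grip": 0,"offset": [20,4,0],"spin": 0},{"grip": 0,"offset": [23,5,0],"spin": 0}])

```text
clock: 7.85
tool_pos: [0.5508, 0.1555, 0.0302]
eef_rot: [0.0, 0.995, 0.104, -0.0]
contact_force: [-1.5, 0.1, 1.4]
gripper_width: 0.002
```

```bash
python3 - <<'E'
from rig import readout,cams
from h import *
s=readout.observe(); print(s["tool_pos"],s["contact_force"])
d=cams.camera("side")
cv2.imwrite("pics/push1.png",crop(d,215,125,105,108,5.5))
E
```

```text
[0.55078604 0.15554594 0.03020901] [-1.53227874  0.14937377  1.43491922]
```

View pics/push1.png

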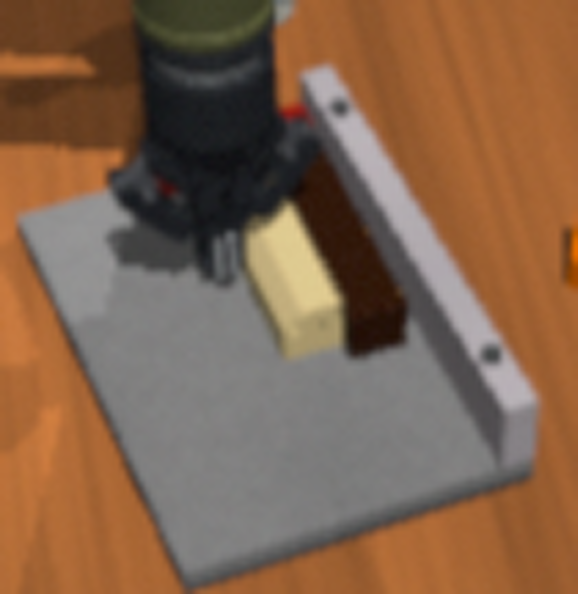

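The row is together but about 10 mm off the fence, at (385,260). I'll continue in small steps until the force rises.

Emit:
jog_arm(commands=[{"grip": 0,"offset": [3,0.6,0],"spin": 0},{"grip": 0,"offset": [5,1,0],"spin": 0},{"grip": 0,"offset": [7,1.5,0],"spin": 0},{"grip": 0,"offset": [8,1.7,0],"spin": 0},{"grip": 0,"offset": [9,1.9,0],"spin": 0}])

```text
clock: 8.4
tool_pos: [0.5585, 0.1571, 0.0302]
eef_rot: [0.0, 0.995, 0.104, -0.001]
contact_force: [-5.1, -1.3, 3.1]
gripper_width: -0.001
```

Emit:
jog_arm(commands=[{"grip": 0,"offset": [1,0.2,0],"spin": 0},{"grip": 0,"offset": [2,0.4,0],"spin": 0},{"grip": 0,"offset": [2,0.4,0],"spin": 0}])

```text
clock: 8.7
tool_pos: [0.5585, 0.1572, 0.0299]
eef_rot: [0.0, 0.995, 0.104, -0.003]
contact_force: [-6.9, -2.8, 5.2]
gripper_width: 0.004
```

Flush against the fence: the force has risen to 7 N and TCP jig x is -11, against -12 expected. Next I go round to the -y ends with the jaws part open, to push both strips to the stop.

Emit:
jog_arm(commands=[{"grip": 0,"offset": [-8,-2,0],"spin": 0},{"grip": 0,"offset": [-14,-3,10],"spin": 0},{"grip": 0,"offset": [-14,-3,50],"spin": 0},{"grip": 0.25,"offset": [0,-25,60],"spin": 0},{"grip": 0.25,"offset": [25,-65,60],"spin": 0}])

```text
clock: 9.2
tool_pos: [0.5884, 0.095, 0.0941]
eef_rot: [-0.001, 0.994, 0.106, 0.003]
contact_force: [1.3, 0.3, -0.2]
gripper_width: 0.251
```

Emit:
jog_arm(commands=[{"grip": 0.25,"offset": [30,-35,0],"spin": 0},{"grip": 0.25,"offset": [41,-46,0],"spin": 0},{"grip": 0.25,"offset": [41,-46,0],"spin": 0}])

```text
clock: 9.5
tool_pos: [0.6306, 0.045, 0.0913]
eef_rot: [0.0, 0.995, 0.102, 0.002]
contact_force: [-0.5, 0.6, 0.1]
gripper_width: 0.251
```

Emit:
jog_arm(commands=[{"grip": 0.25,"offset": [-2,0,-30],"spin": 0},{"grip": 0.25,"offset": [-2,0,-48],"spin": 0},{"grip": 0.25,"offset": [-2,0,-59],"spin": 0},{"grip": 0.25,"offset": [-4,10,-59],"spin": 0},{"grip": 0.25,"offset": [-6,20,-59],"spin": 0}])

```text
clock: 10.0
tool_pos: [0.6215, 0.0683, 0.0317]
eef_rot: [-0.0, 0.995, 0.104, 0.0]
contact_force: [-0.4, 0.5, 0.5]
gripper_width: 0.247
```

```bash
python3 - <<'E'
from rig import readout,cams
from h import *
s=readout.observe(); print(s["tool_pos"],s["contact_force"])
d=cams.camera("side")
cv2.imwrite("pics/push2.png",crop(d,215,105,105,118,5))
E
```

```text
[0.62148386 0.06829935 0.03172773] [-0.43614976  0.53416531  0.48022737]
```

View pics/push2.png

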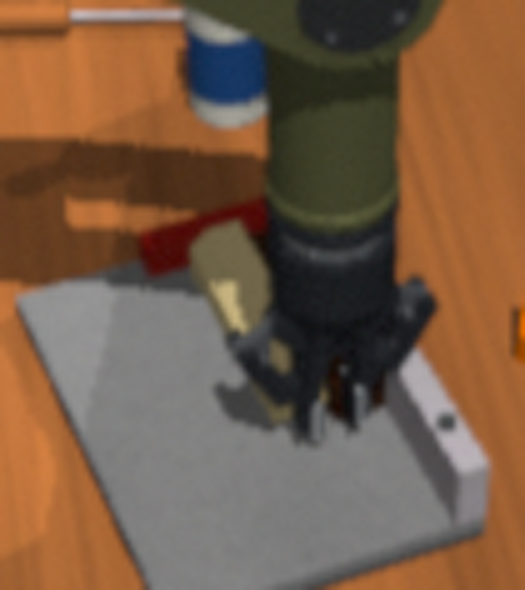

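Both fingers stand at the strip ends, at (312,430) and (355,410). Pushing to the stop.

Emit:
jog_arm(commands=[{"grip": 0.25,"offset": [-1,5,0],"spin": 0},{"grip": 0.25,"offset": [-2,10,0],"spin": 0},{"grip": 0.25,"offset": [-3,14,0],"spin": 0},{"grip": 0.25,"offset": [-4,18,0],"spin": 0},{"grip": 0.25,"offset": [-4,21,0],"spin": 0}])

```text
clock: 10.55
tool_pos: [0.6177, 0.088, 0.0315]
eef_rot: [0.0, 0.995, 0.104, 0.0]
contact_force: [0.4, -0.9, 0.4]
gripper_width: 0.252
```

Emit:
jog_arm(commands=[{"grip": 0.25,"offset": [0,2,0],"spin": 0},{"grip": 0.25,"offset": [-1,4,0],"spin": 0},{"grip": 0.25,"offset": [-1,4,0],"spin": 0}])

```text
clock: 10.85
tool_pos: [0.6172, 0.0912, 0.0313]
eef_rot: [0.001, 0.995, 0.104, 0.0]
contact_force: [1.3, -3.7, -1.1]
gripper_width: 0.251
```

Emit:
jog_arm(commands=[{"grip": 0.25,"offset": [-0.4,2,0],"spin": 0},{"grip": 0.25,"offset": [-0.8,4,0],"spin": 0},{"grip": 0.25,"offset": [-0.8,4,0],"spin": 0}])

```text
clock: 11.15
tool_pos: [0.6174, 0.0913, 0.0315]
eef_rot: [0.004, 0.995, 0.105, 0.001]
contact_force: [3.4, -16.4, 0.6]
gripper_width: 0.25
```

Firm at the stop: 16 N, with TCP jig y -30 against -31 expected. Backing off and looking at the row before the final push.

Emit:
jog_arm(commands=[{"grip": 0.25,"offset": [2,-10,0],"spin": 0},{"grip": 0.25,"offset": [4,-20,0],"spin": 0},{"grip": 0.25,"offset": [4,-25,40],"spin": 0},{"grip": 0,"offset": [-10,-45,80],"spin": 0},{"grip": 0,"offset": [-40,-80,90],"spin": 0}])

```text
clock: 11.65
tool_pos: [0.5814, 0.0167, 0.1256]
eef_rot: [-0.0, 0.994, 0.105, 0.006]
contact_force: [0.9, -1.8, 0.1]
gripper_width: 0.001
```

Emit:
jog_arm(commands=[{"grip": 0,"offset": [-40,-25,0],"spin": 0.14},{"grip": 0,"offset": [-70,-60,0],"spin": 0.28},{"grip": 0,"offset": [-100,-80,0],"spin": 0.42},{"grip": 0,"offset": [-100,-80,0],"spin": 0.56},{"grip": 0,"offset": [-100,-80,0],"spin": 0.7}])

```text
clock: 12.15
tool_pos: [0.4744, -0.0645, 0.1214]
eef_rot: [-0.001, 0.898, 0.44, 0.0]
contact_force: [0.9, -0.0, 0.5]
gripper_width: -0.003
```

```bash
python3 - <<'E'
from rig import readout,cams
from h import *
s=readout.observe(); print(s["tool_pos"],s["eef_rot"],s["joint_pos"],s["contact_force"])
c=cams.camera("top"); d=cams.camera("side"); np.savez("top1.npz",**c); np.savez("side1.npz",**d)
o=np.zeros((600,800,3),np.uint8)
a=crop(c,170,162,100,85,4);o[:340,:400]=a
a=crop(d,215,125,95,108,4);o[:432,410:790]=a
cv2.imwrite("pics/row.png",o)
E
```

```text
[ 0.47443092 -0.06449956  0.1214269 ] [-6.41678215e-04  8.97984355e-01  4.40026914e-01  4.05552862e-05] [-2.24191906e-01  2.93700427e-01  1.85274517e+00  1.24998016e-03
  9.95891120e-01 -1.13612947e+00] [ 0.94776028 -0.02166898  0.45150311]
```

View pics/row.png

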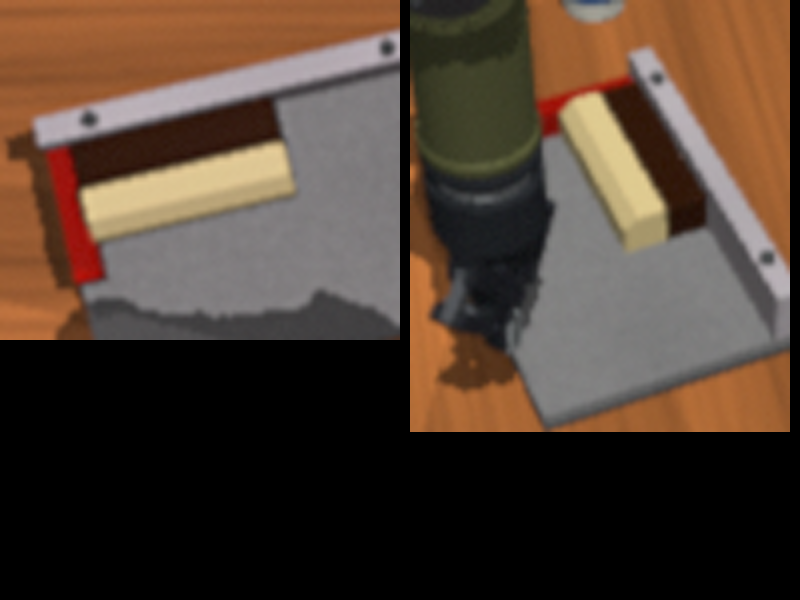

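The row looks neat: strips together, dark on the fence, ends in line, both at the stop. Next I finish the turn (wide tip facing the bevel), go above and outside the bevel, then push diagonally.

Emit:
jog_arm(commands=[{"grip": 0,"offset": [13,45,0],"spin": 0.145},{"grip": 0,"offset": [26,90,0],"spin": 0.29},{"grip": 0,"offset": [39,135,0],"spin": 0.435},{"grip": 0,"offset": [52,180,0],"spin": 0.58},{"grip": 0,"offset": [65,225,0],"spin": 0.725}])

```text
clock: 12.75
tool_pos: [0.5412, 0.1632, 0.1212]
eef_rot: [-0.0, 0.684, 0.73, 0.0]
contact_force: [0.3, -0.2, 0.5]
gripper_width: 0.002
```

Emit:
jog_arm(commands=[{"grip": 0,"offset": [0,0,0],"spin": 0.143},{"grip": 0,"offset": [0,0,-20],"spin": 0.143},{"grip": 0,"offset": [0,0,-40],"spin": 0.143},{"grip": 0,"offset": [0,0,-47],"spin": 0.143},{"grip": 0,"offset": [0,0,-47],"spin": 0.143}])

```text
clock: 13.25
tool_pos: [0.5398, 0.161, 0.073]
eef_rot: [-0.001, 0.632, 0.775, -0.001]
contact_force: [-0.7, -0.8, -0.1]
gripper_width: 0.003
```

Emit:
jog_arm(commands=[{"grip": 0,"offset": [6,1,-5],"spin": 0},{"grip": 0,"offset": [12,2.5,-10],"spin": 0},{"grip": 0,"offset": [17,3.5,-15],"spin": 0},{"grip": 0,"offset": [20,4,-18],"spin": 0},{"grip": 0,"offset": [23,5,-21],"spin": 0}])

```text
clock: 13.75
tool_pos: [0.5644, 0.1659, 0.0531]
eef_rot: [0.0, 0.631, 0.776, 0.0]
contact_force: [0.0, 0.7, 0.1]
gripper_width: -0.003
```

Emit:
jog_arm(commands=[{"grip": 0,"offset": [1,0.2,-1],"spin": 0},{"grip": 0,"offset": [2,0.4,-2],"spin": 0},{"grip": 0,"offset": [3,0.6,-3],"spin": 0},{"grip": 0,"offset": [4,0.8,-4],"spin": 0}])

```text
clock: 14.15
tool_pos: [0.5679, 0.1667, 0.0493]
eef_rot: [0.0, 0.631, 0.776, 0.0]
contact_force: [-0.0, 0.5, 0.1]
gripper_width: 0.005
```

Emit:
jog_arm(commands=[{"grip": 0,"offset": [1,0.2,-1],"spin": 0},{"grip": 0,"offset": [2,0.4,-2],"spin": 0},{"grip": 0,"offset": [3,0.6,-3],"spin": 0},{"grip": 0,"offset": [3,0.6,-3],"spin": 0}])

```text
clock: 14.55
tool_pos: [0.5687, 0.1669, 0.0484]
eef_rot: [-0.001, 0.631, 0.776, -0.001]
contact_force: [-8.6, -2.3, 18.7]
gripper_width: 0.005
```

Contact at mid-bevel as predicted. The z part is stiffer than x, so I'm adding more along the fence direction to make the push properly diagonal.

Emit:
jog_arm(commands=[{"grip": 0,"offset": [1,0.2,0],"spin": 0},{"grip": 0,"offset": [2,0.4,0],"spin": 0},{"grip": 0,"offset": [3,0.6,0],"spin": 0},{"grip": 0,"offset": [3,0.6,0],"spin": 0}])

```text
clock: 14.95
tool_pos: [0.5688, 0.1669, 0.0484]
eef_rot: [-0.003, 0.631, 0.776, -0.003]
contact_force: [-13.6, -2.4, 23.5]
gripper_width: 0.003
```

Emit:
jog_arm(commands=[{"grip": 0,"offset": [2,0.4,0.5],"spin": 0},{"grip": 0,"offset": [4,0.8,0.5],"spin": 0},{"grip": 0,"offset": [4,0.8,0.5],"spin": 0},{"grip": 0,"offset": [4,0.8,0.5],"spin": 0}])

```text
clock: 15.35
tool_pos: [0.5689, 0.1669, 0.0484]
eef_rot: [-0.005, 0.631, 0.776, -0.006]
contact_force: [-20.1, -3.8, 27.6]
gripper_width: -0.002
```

Emit:
jog_arm(commands=[{"grip": 0,"offset": [0,0,0],"spin": 0},{"grip": 0,"offset": [0,0,0],"spin": 0},{"grip": 0,"offset": [0,0,0],"spin": 0}])

```text
clock: 15.65
tool_pos: [0.5689, 0.1669, 0.0484]
eef_rot: [-0.005, 0.631, 0.776, -0.006]
contact_force: [-19.1, -4.3, 26.9]
gripper_width: -0.0
```

```bash
python3 - <<'E'
from rig import readout,cams
from h import *
s=readout.observe(); print(s["tool_pos"],s["eef_rot"],s["contact_force"],s["qvel"].round(4) if hasattr(s["qvel"],"round") else s["qvel"])
c=cams.camera("top"); d=cams.camera("side")
o=np.zeros((600,800,3),np.uint8)
a=crop(c,170,162,100,85,4);o[:340,:400]=a
a=crop(d,215,125,95,108,4);o[:432,410:790]=a
cv2.imwrite("pics/final.png",o)
E
```

```text
[0.56889504 0.16693557 0.04843512] [-0.00486844  0.63078913  0.77591475 -0.00613732] [-19.08382872  -4.32495146  26.93215727] [-0.002   0.0003  0.0015 -0.0001  0.0002 -0.0004]
```

View pics/final.png

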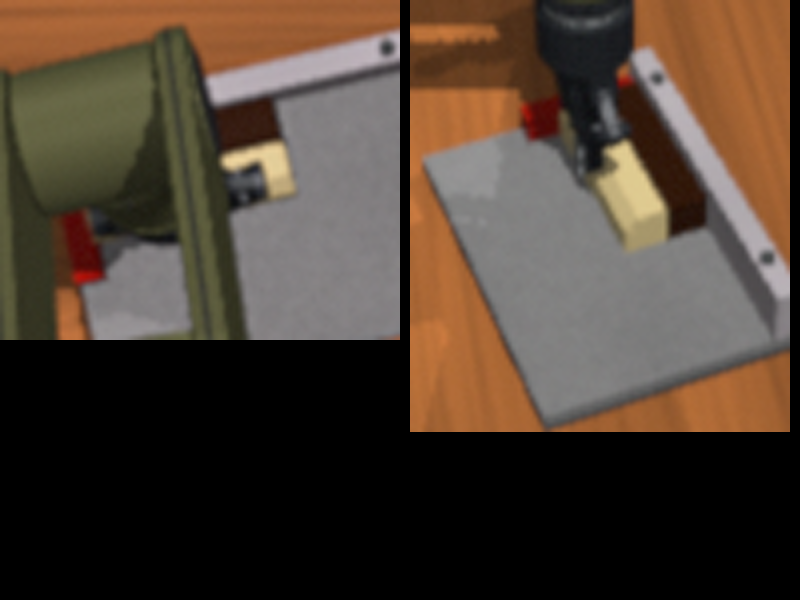

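The fingers rest on the bevel and the row is unchanged: pale end at (645,240), dark against the fence. The push is steady at about 19.6 N towards the fence and 27 N down.

```bash
python3 - <<'E'
from rig import bot,readout
bot.close_job(); s=readout.observe(); print(s["clock"],s["contact_force"],s["tool_pos"])
E
```

```text
the job is handed in; nothing more can be done
the job is handed in; nothing more can be done
```

The job is handed in, with the arm still holding the diagonal push on the pale strip's bevel at about 16 s of the 62 s allowed.

- **Placing:** I picked up the larger pale strip, laid it in the jig bevel up and outward, and pushed the row against the fence. Contact came at TCP jig x -11 mm, against -12 expected.
- **Stop:** I pushed both strip ends to the stop together, with 16 N. Contact came at TCP jig y -30 mm, against -31 expected.
- **Final push:** The shut fingers press on mid-bevel only. The last reading was steady at about 19.6 N towards the fence and 27 N down, somewhat steeper than 45 degrees.

In the last pictures the strips lie together, dark on the fence, with their free ends in line. With the arm in the way I could not see the stop end again during the final push; it was clear just before. The pictures resolve only about 3 mm, so flushness rests mostly on the contact forces. I viewed no full picture of the bench after the moves. The reading after hand-in was refused, so the values above are from just before it.

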